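# Release and slide out the fume filter with a screwdriver

### The job

Slide the blue filter of the fume filter unit fully out to the left, so that it can be changed. Its latch is the red button down in the yellow-ringed hole: with the tip of the blue-handled screwdriver from the wooden rest, press the button gently right in and keep it held in while you push the filter along with the tip, until it stands at its end stop and the button has sprung back out; then lay the screwdriver back in its rest as it lay. Touch the filter with nothing but the screwdriver, and leave the other things on the bench where they are.

Things in the scene. Friction and masses are not known exactly. Their poses are not given: they have to be found in the camera images.
- filter_unit: Grey fume filter unit, fixed on the bench, 130 deep (x) x 220 wide (y) x 225 high (mm). Origin: centre of its underside; its front face (towards the robot) is at x = -65 mm. +x points into the front face, +y to its left side as the robot sees it, z up.
- filter_slide: Blue filter slide in the front of the unit, 204 long x 60 high, front flush with the unit's, running out at the unit's left side. Frame axes as filter_unit's. Low friction (about 2 N); it stays where it is left.
- recess_mouth (a point): Centre of the mouth of the round hole in the slide's front, 165 mm above the bench (moves with the slide). Axes as filter_unit's: press along +x, slide out along +y. The hole is 18 mm wide (24 at the chamfer), ringed in yellow. The red button, 16 mm wide, fills it and rides with the slide; its face lies 5 to 21 mm below the mouth, different each time and not told: find its stop by feel. Keep the force on the button and the slide under 30 N.
- button_travel (a joint): How far the red button is pressed in: 0 out, 0.010 at its firm stop. The spring gives 2 N at 0 and 6 N at the stop. Pressed to the stop it frees the slide; short of about 8 mm it stays locked. If let out on the way it catches in notches at 23 and 46 mm of slide travel; at the end it springs out into the last notch by itself.
- slide_travel (a joint): How far the filter slide is out to the left (+y of the unit), m: 0 home, 0.071 at its end stop; the last notch spans 0.067 to 0.071.
- screwdriver: Loose screwdriver with a blue hexagonal handle, 172 mm long, 65 g. Its -y axis points from the handle to the tip.
- screwdriver_grip (a point): Middle of the handle (on the axis); the handle is 86 mm long, 24 mm wide and 22 high as it lies, in reach from above between the rest's two supports. Axes as the screwdriver's: the tip lies 126 mm away along -y.
- screwdriver_tip (a point): End of the screwdriver's 6 mm round shank, on the axis. Axes as the screwdriver's.
- tool_rest: Wooden rest fixed on the bench, 150 x 56 mm, base 8 mm thick. Origin: centre under the tool; +x is where the tip points. The end of the handle lies in a 34 mm wide notch (support from x = -84 to -72 mm, floor 30 mm high, cheeks to 46 mm), the shank in an 18 mm wide notch (x = 39 to 51 mm, floor 38 mm, cheeks to 52 mm). With the tool home its axis is 41 mm above the bench and the middle of the handle at x = -40 mm; at the start it lies so.
- black_tape: Small black roll of tape, 53 wide, 19 high, loose. Bystander.
- dish: Round grey dish of oddments, 68 wide, 17 high, loose. Bystander.

How it is judged (in metres and radians):
On the way, in this order (a step that is already met when the one before it is completed fails the run):
1. the screwdriver's tip presses the red button in (contact force between screwdriver and filter_slide above 0.5 N and value of joint button_travel above 0.007 m and value of joint slide_travel below 0.01 m), for 0.1 s.
2. half-way out, the screwdriver still holds the button in (contact force between screwdriver and filter_slide above 0.5 N and value of joint button_travel above 0.007 m and value of joint slide_travel between 0.028 and 0.06 m), for 0.1 s.
At the end, for the whole second after the job is handed in: Filter slide out by more than 66 mm with the red button sprung out (under 2 mm in); the screwdriver lies still in its rest, tip as at the start: handle middle within 30 mm of home along the rest, 12 mm across, 34 to 50 mm high; tip within 20 mm of the line; level within 10 degrees (value of joint slide_travel above 0.066 m and value of joint button_travel below 0.002 m and x of screwdriver_grip in the frame of tool_rest between -0.07 and -0.01 m and y of screwdriver_grip in the frame of tool_rest between -0.012 and 0.012 m and z of screwdriver_grip in the frame of tool_rest between 0.034 and 0.05 m and x of screwdriver_tip in the frame of tool_rest above 0.05 m and y of screwdriver_tip in the frame of tool_rest between -0.02 and 0.02 m and angle between screwdriver_grip's own y axis and vertical between 1.4 and 1.74 rad and linear speed of screwdriver below 0.02 m/s); the robot touches nothing.
It fails at once if the button or the slide is pressed with more than 30 N (contact force between screwdriver and filter_slide above 30 N).
It fails at once if the gripper or arm touches the filter slide (contact force between any of the fingers, the arm and filter_slide above 2 N).
It fails at once if a bystander is moved by more than 30 mm (distance of any of black_tape, dish from where it was at the start of the episode above 0.03 m).
It also fails if it takes over 48 s, if anything falls off the work surface, if the arm or the gripper's body presses on something with over 40 N, if the wrist force passes 120 N, or if a joint passes its speed limit or range.

### The arm

A 7-joint arm with a two-finger parallel gripper is mounted at the origin on a cart in front of the work surface, level with it; the furniture and walls round the work are solid. World frame = base frame: x ahead of the robot, y to its left, z up, the work surface at z = 0. Lengths are in m, angles in degrees, forces in N, time in s.
With the tool pointing down it reaches from about 0.425 to 0.875 m from the base axis. Payload 4.7 kg.
Tool frame: the origin (TCP) lies between the finger pads; the fingertips stand 11 mm ahead of it and the grasp point (between the pads) lies 8 mm behind it (manip.tip_extent is the distance from the TCP to the fingertips, in m); z points along the fingers, y is the line along which they close (so a half turn about z gives the same grasp; the last joint's range is limited). The gripper opens to 87 mm and grips with 3 to 60 N. Pads are 19 mm wide; open, the fingers measure 117 mm over their backs; the gripper's body (75 mm by 190 mm) begins 51 mm behind the grasp point.
Start: joints at [73.516, 18.392, -4.016, 83.108, 1.295, 78.541, -3.26], TCP at [0.193, -0.621, 0.234] pointing down, gripper open.
Joint ranges: [-163.93, 163.93], [-17.29, 119.83], [-79.2, 71.16], [3.27, 140.29], [-89.18, 269.18], [5.43, 117.66], [-154.24, 154.24]. Speed limits (degrees/s): [147.25, 147.25, 180, 180, 180, 180, 180].

### API

Orientations are given as a 3x3 rotation matrix whose columns are the frame's x, y, z axes.
In Python, from rig import state, vision, manip gives the robot as it stands.
- The arm moves only by the shell command python3 -m jog 'ROWS' [FORCE]. ROWS is JSON, a list of rows, each a list of 3 entries, a list of its own where there are three numbers: the shift along the tool's x, y, z scaled (see below), then the turn about the tool's z scaled (see below), then the closure, from 0 (fully open) to 1 (shut). A call has 1 to 20 rows; each row shifts and turns the commanded pose from where the row before left it, along the tool's axes as they then stand; what a row does not reach is not made up. The controller multiplies each number of a shift by 0.25 m and each number of a turn by 0.08 rad. A row lasts 1/12 s, in which the tool goes at most 41.7 mm and 7.16 degrees, less where a joint would pass 70% of its speed; a pose out of reach is approached as far as the arm can. A call with a number of a shift or a turn outside -1 to 1 is refused whole. A call with a gripper value outside its range is refused whole. The fingers move at their own pace and stop on an object; FORCE is the grip in N (left out, the last holds). Time passes only in rows, so rows that do not move let the fingers close. It gives the time, the measured TCP pose, the force, the opening and the grip force at its end, in the units of the state.
- state(): the state, without advancing time (a new reading comes with each control period).
- vision.camera(name): name is "scene" or "top" or "wrist"; returns the picture (400x640x3 uint8, red, green, blue); there is no depth.
- vision.camera_info(name): a dict with "fov_y" (degrees; the focal length in pixels is half the picture's height over the tangent of half this angle, whatever the lens; pixels are square), "cx", "cy" (the principal point, pixels), "dist" ([k1, k2, p1, p2, k3] as OpenCV has them; the pictures are not rectified), "eye" and "attitude" of the camera in the world; the wrist camera has in their place "hand_eye" (4x4, takes a point from camera to tool coordinates, whose origin is the TCP and whose axes are the flange's). Camera axes: x right, y down, z forward; pixel columns grow to the right and rows downward; lengths in m; the calibration is good to about 2 mm. A picture is of the moment at which its call begins: read the wrist's pose just before it. camera_info takes no time and is no camera call.
- manip.job_done(): hands the job in; it is judged then, once.
Trained networks look in the newest picture that a camera, given by its name, has taken for a name from the list of things; names that differ only in an ending like _2 or _b are one class to them, and where a whole thing is asked for, a point or a joint stands for the part that bears it (a point fixed in the world has none). Each returns a list of dicts, best first, with "conf" (0 to 1); they miss things now and then, are a little off and sometimes report something else, mostly with a low value. They report only what shows in the picture. A call takes as long as a camera call.
- vision.spot_in(camera, thing): "xyz" ([x, y, z] in m, in world coordinates, good to about 4 mm: the middle of the surface that is visible of it).
- vision.landmark_of(camera, thing): "xyz" ([x, y, z] in m, in world coordinates, good to about 4 mm: a listed point, or the origin of a listed thing).
The state is a dict: "clock": time; "joint_positions": joint angles; "qd": joint speeds; "tau": joint torques, N m; "tool_pos": TCP position; "ee_rot": TCP orientation; "ft_force": force on the tool from outside, world axes, zero at the start; "moment": the same for the moment, N m; "gripper_width": finger opening in m; "grasp_force": force on a finger pad.
Only numpy, scipy, OpenCV 4.12 (cv2) and the standard library are available. Lean on these libraries where they do the work, as an engineer would, in place of code of your own. Each camera call takes 0.05 s, during which the arm holds its last target. There are 200 camera calls.

## Working session

There is one attempt and no reset: what is moved stays moved. The work goes in short steps, Python scripts to look and compute and a shell command to move; the robot and the scene stay as the last step left them, time stands still between calls to the robot, and variables do not carry over. Pictures are saved under pics/ and viewed, at most 13 in all, crops included, and the job is handed in when it is done.

```bash
ls; mkdir -p pics; python3 - <<'E'
from rig import state, vision, manip
import cv2,numpy as np
s=state()
for k in("clock","tool_pos","ee_rot","ft_force","gripper_width"):print(k,s[k])
for c in("scene","top","wrist"):
    im=vision.camera(c);cv2.imwrite(f"pics/{c}0.png",im[:,:,::-1])
    print(c,vision.camera_info(c))
    for t in("filter_unit","recess_mouth","screwdriver_grip","screwdriver_tip","tool_rest","black_tape","dish"):
        print(c,t,[(np.round(d["xyz"],4),round(d["conf"],2)) for d in vision.landmark_of(c,t)[:2]])
print(state()["clock"])
E
```

```text
pics
clock 0.0
tool_pos [ 0.19298409 -0.62012397  0.23245869]
ee_rot [[ 9.54810623e-01  2.97214153e-01 -6.49855285e-04]
 [ 2.97214853e-01 -9.54808898e-01  1.81629433e-03]
 [-8.06592284e-05 -1.92736376e-03 -9.99998139e-01]]
ft_force [-0.05726782  0.53511419  0.04838483]
gripper_width 0.08686522953074027
scene {'fov_y': 47.16116516619199, 'cx': 314.73046079633036, 'cy': 203.4330992238589, 'dist': array([-0.13229453,  0.        ,  0.        ,  0.        ,  0.        ]), 'eye': array([0.02277619, 0.62922914, 0.94666251]), 'attitude': array([[-0.36019211, -0.78470702,  0.50447649],
       [-0.932824  ,  0.2971378 , -0.20383454],
       [ 0.01005136, -0.54400737, -0.83902023]])}
scene filter_unit [(array([0.5888, 0.4201, 0.0032]), 0.64)]
scene recess_mouth [(array([0.5499, 0.3456, 0.1662]), 0.67)]
scene screwdriver_grip [(array([0.3998, 0.2716, 0.0423]), 0.59)]
scene screwdriver_tip [(array([0.5222, 0.3077, 0.041 ]), 0.61)]
scene tool_rest [(array([ 0.4361,  0.2799, -0.0006]), 0.6)]
scene black_tape [(array([5.378e-01, 5.616e-01, 4.000e-04]), 0.69), (array([5.894e-01, 4.227e-01, 2.000e-04]
[... 978 characters left out ...]
[0.5891, 0.4231, 0.0011]), 0.31)]
wrist {'fov_y': 68.05897884339014, 'cx': 318.0138763255004, 'cy': 206.0737956983613, 'dist': array([0.00334304, 0.        , 0.        , 0.        , 0.        ]), 'hand_eye': array([[-2.31419136e-04, -9.69447499e-01, -2.45298785e-01,
         6.59012415e-02],
       [ 9.99999799e-01, -3.69215190e-04,  5.15761435e-04,
        -6.14942882e-04],
       [-5.90571671e-04, -2.45298616e-01,  9.69447389e-01,
        -1.50399872e-01],
       [ 0.00000000e+00,  0.00000000e+00,  0.00000000e+00,
         1.00000000e+00]])}
wrist filter_unit []
wrist recess_mouth []
wrist screwdriver_grip []
wrist screwdriver_tip []
wrist tool_rest []
wrist black_tape []
wrist dish []
1.2
```

View pics/scene0.png

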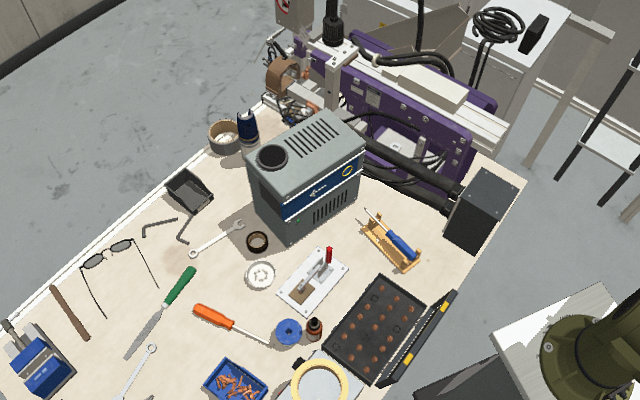

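View pics/top0.png

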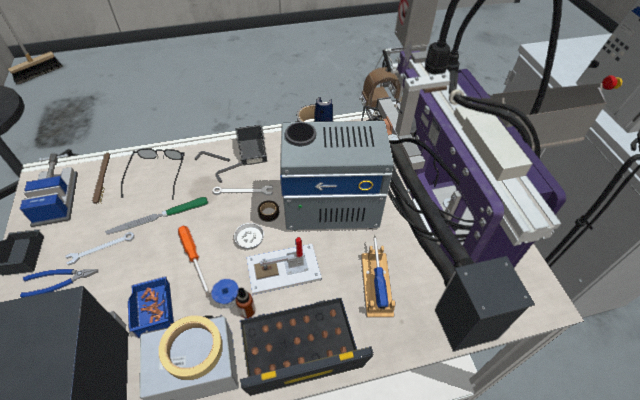

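The scene view shows the unit at about (310,175) with the ringed hole at (348,170), and the screwdriver in its rest at about (390,240). The top view shows the hole at (366,185), the tool from tip (376,240) to handle (381,290), and a black box at (490,300) and purple machine on my approach path, so I'll measure those too.

```bash
cat > h.py <<'E'
import numpy as np,cv2
from rig import state,vision,manip
def cam(n,s=None):
    i=vision.camera_info(n); f=200/np.tan(np.radians(i["fov_y"]/2))
    K=np.array([[f,0,i["cx"]],[0,f,i["cy"]],[0,0,1.]])
    if n=="wrist":
        s=s or state(); T=np.eye(4);T[:3,:3]=s["ee_rot"];T[:3,3]=s["tool_pos"];T=T@i["hand_eye"];R,e=T[:3,:3],T[:3,3]
    else: R,e=np.array(i["attitude"]),np.array(i["eye"])
    return K,i["dist"],R,e
def ray(c,p):
    K,d,R,e=c; q=cv2.undistortPoints(np.array([[p]],float),K,d)[0,0]
    v=R@[q[0],q[1],1];return e,v/np.linalg.norm(v)
def tri(L):
    A=np.zeros((3,3));b=np.zeros(3);
    for c,p in L:
        e,v=ray(c,p);P=np.eye(3)-np.outer(v,v);A+=P;b+=P@e
    x=np.linalg.solve(A,b);return x,[round(float(np.linalg.norm((np.eye(3)-np.outer(v,v))@(x-e))),4) for e,v in (ray(c,p) for c,p in L)]
def proj(c,X):
    K,d,R,e=c;return cv2.projectPoints(np.array([X],float),R.T,-R.T@e,K,d)[0].reshape(-1,2)[0]
def plane(c,p,z):
    e,v=ray(c,p);return e+v*(z-e[2])/v[2]
E
python3 - <<'E'
from h import *
S,T=cam("scene"),cam("top")
for n,a,b in [("box top centre",(487,190),(497,285)),("rail end",(505,125),(555,230)),("connector",(333,12),(440,25)),("ring",(348,170),(366,185)),("tip",(359,208),(376,238)),("handle",(401,246),(381,291)),("red clamp",(329,250),(299,240)),
 ("unit top FL",(291,219),(282,150)),("unit top FR",(365,148),(389,150))]:
    x,r=tri([(S,a),(T,b)]);print(n,x.round(3),r)
s=state();print(s["joint_positions"])
E
python3 -m jog '[[[0,0,-0.16],0,0],[[0,0,-0.16],0,0],[[0,0,-0.16],0,0],[[0.05,-0.1,-0.1],0,0]]'; python3 -c "
from rig import state;print(state()['joint_positions'])"
```

```text
box top centre [0.404 0.071 0.145] [0.0004, 0.0004]
rail end [0.487 0.004 0.236] [0.0052, 0.0052]
connector [0.814 0.274 0.375] [0.0075, 0.0075]
ring [0.546 0.342 0.166] [0.0001, 0.0001]
tip [ 0.546  0.299 -0.01 ] [0.0008, 0.0008]
handle [0.398 0.263 0.024] [0.0015, 0.0015]
red clamp [0.405 0.442 0.123] [0.0017, 0.0017]
unit top FL [0.437 0.5   0.289] [0.0329, 0.0329]
unit top FR [0.532 0.317 0.269] [0.0156, 0.0156]
[73.51487434 18.39233295 -4.0168991  83.10624123  1.2946505  78.54037502
 -3.25952785]
clock: 1.53
tool_pos: [0.1955, -0.5967, 0.3812]
ee_rot: [[0.956, 0.293, -0.0], [0.293, -0.956, -0.005], [-0.002, 0.005, -1.0]]
ft_force: [-0.5, 0.2, 0.3]
gripper_width: 0.087
grasp_force: 0.0
[72.54037025 14.21185756 -4.07367917 71.79063542  1.12898307 93.77466601
 -4.31899255]
```

```bash
python3 -m jog '[[[0.12,-0.097,-0.04],0,0],[[0.12,-0.097,-0.04],0,0],[[0.12,-0.097,-0.04],0,0],[[0.12,-0.097,-0.04],0,0],[[0.12,-0.097,-0.04],0,0],[[0.12,-0.097,-0.04],0,0],[[0.12,-0.097,0],0,0],[[0.12,-0.097,0],0,0],[[0.12,-0.097,0],0,0],[[0.12,-0.097,0],0,0],[[0.12,-0.097,0],0,0],[[0.12,-0.097,0],0,0],[[0.12,-0.097,0],0,0],[[0.12,-0.097,0],0,0]]'; python3 -c "
from rig import state;print(state()['joint_positions'])"
```

```text
clock: 2.7
tool_pos: [0.4984, -0.1423, 0.439]
ee_rot: [[0.955, 0.297, 0.001], [0.297, -0.955, -0.001], [0.001, 0.001, -1.0]]
ft_force: [-0.2, 0.4, -0.5]
gripper_width: 0.0874
grasp_force: 0.0
[ 42.76502723   2.54689818 -30.96021061  78.83383433   1.36564579
  98.92355409 -60.68368878]
```

```bash
python3 -m jog '[[[0.01,-0.156,0],0,0],[[0.01,-0.156,0],0,0],[[0.01,-0.156,0],0,0],[[0.01,-0.156,0],0,0],[[0.01,-0.156,0],0,0],[[0.01,-0.156,0],0,0],[[0.01,-0.156,0],0,0],[[0.01,-0.156,0],0,0],[[0.01,-0.156,0],0,0]]'; python3 -c "
from rig import state;print(state()['joint_positions'])"
```

```text
clock: 3.45
tool_pos: [0.4139, 0.1997, 0.4388]
ee_rot: [[0.955, 0.297, 0.001], [0.297, -0.955, -0.001], [0.001, 0.001, -1.0]]
ft_force: [0.7, -0.2, -0.2]
gripper_width: 0.087
grasp_force: 0.0
[ 29.15811616  -7.06920013 -51.21182997  85.23365834  -5.49050892
  99.11117649 -95.43754749]
```

```bash
python3 -m jog '[[[0.012,-0.14,0.1],0,0],[[0.012,-0.13,0.12],0,0],[[0,0,0.15],0,0],[[0,0,0.15],0,0],[[0,0,0],0,0],[[0,0,0],0,0]]'; python3 - <<'E'
from h import *
s=state();print(s['joint_positions'])
im=vision.camera("wrist");cv2.imwrite("pics/w1.png",im[:,:,::-1])
c=cam("wrist",s)
for t in("screwdriver_grip","screwdriver_tip","tool_rest","recess_mouth"):
    for d in vision.landmark_of("wrist",t)[:2]:print(t,np.round(d["xyz"],4),round(d["conf"],2),proj(c,d["xyz"]))
E
```

```text
clock: 3.95
tool_pos: [0.4004, 0.2601, 0.3105]
ee_rot: [[0.955, 0.297, -0.003], [0.297, -0.955, -0.002], [-0.003, 0.001, -1.0]]
ft_force: [0.8, -0.2, 0.6]
gripper_width: 0.0868
grasp_force: 0.0
[  25.88638938   -4.39196899  -58.00922295   97.75772642   -3.74039965
   84.76631451 -104.41751638]
screwdriver_grip [0.4024 0.2699 0.0428] 0.6 [311.95136288 174.96809573]
screwdriver_tip [0.5172 0.3004 0.0438] 0.88 [315.23400396  85.27439758]
tool_rest [ 0.4365  0.2813 -0.0009] 0.98 [311.85673467 147.42382429]
recess_mouth [0.5466 0.3409 0.1614] 0.96 [280.68798071  18.04933993]
recess_mouth [ 0.5837  0.4233 -0.001 ] 0.33 [244.33939365  12.14546147]
```

View pics/w1.png

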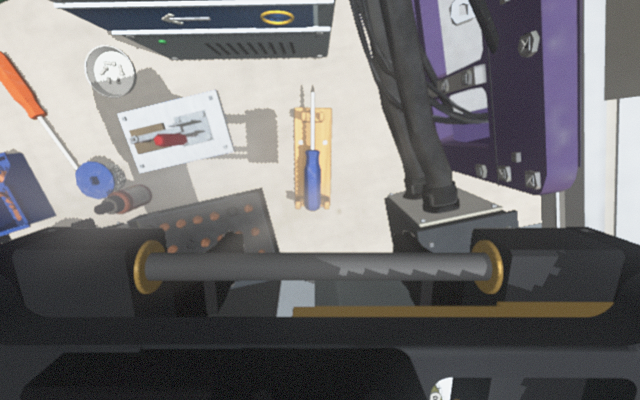

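The wrist view shows the screwdriver upright in the picture (tip (313,87), handle (313,150)–(313,207)), so the tool yaw already matches it. The ring is at (277,17), and the black box corner is near (390,197).

```bash
python3 - <<'E'
from h import *
s=state();W,S,T=cam("wrist",s),cam("scene"),cam("top")
a,b=plane(W,(313,87),.041),plane(W,(313,207),.041);print("tip,end",a,b,np.linalg.norm(a-b),np.degrees(np.arctan2(*(a-b)[1::-1])))
print("grip",a+(b-a)/np.linalg.norm(b-a)*.126)
for n,L in [("tip",[(W,(313,87)),(S,(359,208)),(T,(376,238))]),("ring",[(W,(277,17)),(S,(348,170)),(T,(366,185))]),("boxcorner",[(W,(389,197)),(S,(447,200)),(T,(457,263))]),("boxcorner2",[(S,(486,214)),(T,(474,318))])]:print(n,*tri(L))
# refine crops of yellow ring
for n,c in (("scene",S),("top",T),("wrist",W)):
    im=vision.camera(n)
    h=cv2.cvtColor(im,cv2.COLOR_RGB2HSV);m=cv2.inRange(h,(20,130,120),(33,255,255))
    u=proj(c,[.546,.342,.165]).astype(int);k=np.zeros_like(m);cv2.circle(k,tuple(map(int,u)),26,255,-1);m&=k
    p=np.argwhere(m)[:,::-1];e=cv2.fitEllipse(cv2.convexHull(p)) ;print(n,u,len(p),e)
E
```

```text
tip,end [0.51934235 0.30527811 0.041     ] [0.36090939 0.25684119 0.041     ] 0.16567177864139865 16.999703741390945
grip [0.39884776 0.2684399  0.041     ]
tip [0.52589649 0.30508515 0.01907643] [0.004, 0.0061, 0.0058]
ring [0.54763902 0.34355894 0.16601594] [0.0032, 0.0016, 0.0016]
boxcorner [0.42156555 0.16376026 0.1396821 ] [0.0199, 0.0051, 0.0215]
boxcorner2 [0.35114583 0.09817453 0.12342459] [0.0097, 0.0097]
scene [348 170] 33 ((346.99365234375, 170.38262939453125), (6.541710376739502, 13.333173751831055), 42.3348388671875)Traceback (most recent call last):
  File "<stdin>", line 11, in <module>
cv2.error: OpenCV(4.12.0) /io/opencv/modules/imgproc/src/shapedescr.cpp:361: error: (-201:Incorrect size of input array) There should be at least 5 points to fit the ellipse in function 'fitEllipseNoDirect'
```

```bash
python3 - <<'E'
from h import *
s=state();W,T,S=cam("wrist",s),cam("top"),cam("scene")
R=np.array(s["ee_rot"]);g=np.array([.399,.2685,.041])
for z in(.1,.125,.145):
  for n,c,p in(("W",W,(389,197)),("Wtr",W,(507,211)),("Wbot",W,(392,230)),("Tl",T,(437,273)),("Tfl",T,(474,318))):
    x=plane(c,p,z);print(z,n,x.round(3),"tool rel grip",(R.T@(x-g)).round(3))
from rig import vision
im=vision.camera("top");cv2.imwrite("pics/t2.png",cv2.resize(im[140:340,280:560,::-1],None,fx=2.8,fy=2.8,interpolation=cv2.INTER_CUBIC))
E
```

```text
0.1 W [0.415 0.173 0.1  ] tool rel grip [-0.013  0.096 -0.059]
0.1 Wtr [0.443 0.023 0.1  ] tool rel grip [-0.031  0.247 -0.059]
0.1 Wbot [0.376 0.154 0.1  ] tool rel grip [-0.056  0.103 -0.059]
0.1 Tl [0.425 0.17  0.1  ] tool rel grip [-0.004  0.102 -0.059]
0.1 Tfl [0.352 0.095 0.1  ] tool rel grip [-0.096  0.152 -0.059]
0.125 W [0.419 0.18  0.125] tool rel grip [-0.007  0.09  -0.084]
0.125 Wtr [0.444 0.041 0.125] tool rel grip [-0.024  0.231 -0.084]
0.125 Wbot [0.382 0.162 0.125] tool rel grip [-0.048  0.096 -0.084]
0.125 Tl [0.41  0.174 0.125] tool rel grip [-0.018  0.094 -0.084]
0.125 Tfl [0.34  0.102 0.125] tool rel grip [-0.106  0.141 -0.084]
0.145 W [0.422 0.186 0.145] tool rel grip [-0.003  0.085 -0.104]
0.145 Wtr [0.445 0.055 0.145] tool rel grip [-0.019  0.217 -0.104]
0.145 Wbot [0.387 0.169 0.145] tool rel grip [-0.041  0.091 -0.104]
0.145 Tl [0.398 0.177 0.145] tool rel grip [-0.028  0.087 -0.104]
0.145 Tfl [0.33  0.108 0.145] tool rel grip [-0.114  0.133 -0.104]
```

View pics/t2.png

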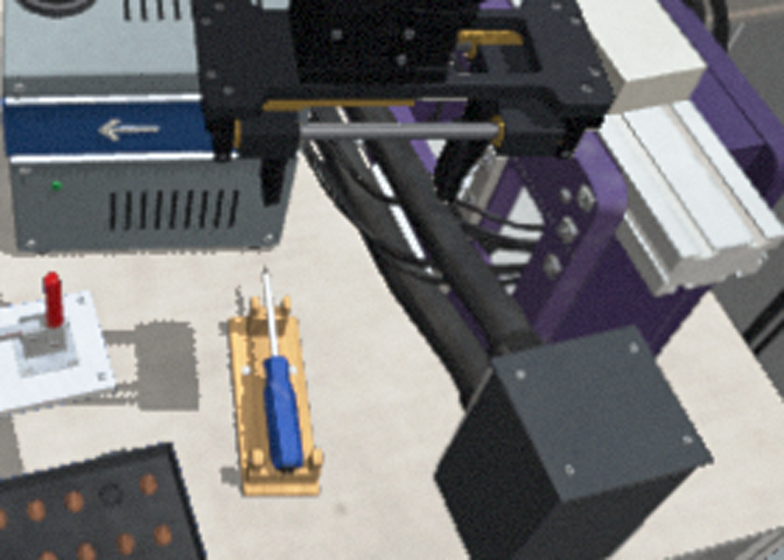

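```bash
python3 - <<'E'
from h import *
W,T,S=cam("wrist"),cam("top"),cam("scene")
R=np.array(state()["ee_rot"]);g=np.array([.399,.2685,.041])
print(plane(T,(436,310),0), plane(T,(480,345),0))
for n,p,w in(("BL",(456,267.5),(389,197)),("FL",(480,318.6),(407,222)),("BR",(508,256),(500,190)),("FR",(534.6,305),(517,212))):
  x,r=tri([(T,p),(W,w)]);print(n,x.round(3),r,"rel",(R.T@(x-g)).round(3))
  for z in(.12,.135,.15):x=plane(T,p,z);print(z,x.round(3),(R.T@(x-g)).round(3))
E
```

```text
[0.39875449 0.14484371 0.        ] [0.34937366 0.05241117 0.        ]
BL [0.421 0.162 0.133] [0.0195, 0.0195] rel [-0.01   0.108 -0.092]
0.12 [0.435 0.139 0.12 ] [-0.004  0.134 -0.079]
0.135 [0.425 0.143 0.135] [-0.012  0.128 -0.094]
0.15 [0.415 0.146 0.15 ] [-0.02   0.122 -0.109]
FL [0.38  0.089 0.036] [0.023, 0.023] rel [-0.071  0.165  0.005]
0.12 [0.344 0.09  0.12 ] [-0.105  0.154 -0.079]
0.135 [0.336 0.095 0.135] [-0.111  0.147 -0.094]
0.15 [0.329 0.099 0.15 ] [-0.117  0.141 -0.109]
BR [0.467 0.06  0.141] [0.0092, 0.0092] rel [ 0.004  0.219 -0.1  ]
0.12 [0.489 0.043 0.12 ] [ 0.019  0.242 -0.079]
0.135 [0.478 0.049 0.135] [ 0.011  0.233 -0.094]
0.15 [0.467 0.054 0.15 ] [ 0.002  0.225 -0.109]
FR [ 0.443 -0.036  0.04 ] [0.0022, 0.0022] rel [-0.049  0.304  0.   ]
0.12 [ 0.397 -0.004  0.12 ] [-0.082  0.26  -0.079]
0.135 [0.388 0.003 0.135] [-0.089  0.251 -0.094]
0.15 [0.38  0.009 0.15 ] [-0.095  0.242 -0.109]
```

```bash
python3 - <<'E'
from h import *
W=cam("wrist")
for X in([.41,.148,.16],[.405,.149,.17],[.425,.143,.135],[.329,.099,.15],[.467,.054,.15],[.38,.009,.15],[.399,.145,0]):print(X,proj(W,X))
E
python3 -c "
import cv2;i=cv2.imread('pics/w1.png');cv2.imwrite('pics/w1c.png',cv2.resize(i[140:300,280:560],None,fx=2.8,fy=2.8))"
```

```text
[0.41, 0.148, 0.16] [421.96761165 220.18589081]
[0.405, 0.149, 0.17] [422.53510248 227.10965979]
[0.425, 0.143, 0.135] [423.54944506 203.01730128]
[0.329, 0.099, 0.15] [431.8045777  292.68185539]
[0.467, 0.054, 0.15] [520.06420808 193.87438918]
[0.38, 0.009, 0.15] [521.12756363 275.63024025]
[0.399, 0.145, 0] [387.02344868 198.07093132]
```

View pics/w1c.png

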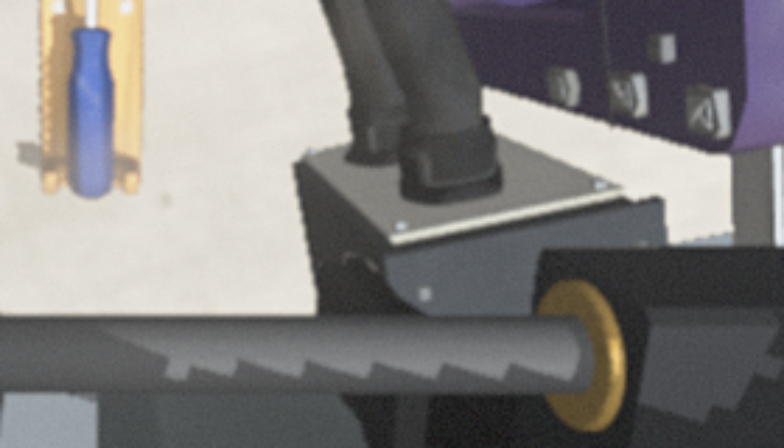

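```bash
python3 - <<'E'
from h import *
W,T,S=cam("wrist"),cam("top"),cam("scene");R=np.array(state()["ee_rot"]);g=np.array([.399,.2685,.041])
print(state()["tool_pos"])
for n,L in(("case back right",[(T,(340,302)),(W,(262,189)),(S,(428,285))]),("lid right top",[(T,(371,349)),(S,(457,292))]),("lid left",[(T,(243,385)),(S,(378,385))])):
  x,r=tri(L);print(n,x.round(3),r,"rel",(R.T@(x-g)).round(3))
E
python3 -m jog '[[[0.005,-0.034,0.1],0,0],[[0,0,0.14],0,0],[[0,0,0.14],0,0],[[0,0,0.14],0,0],[[0,0,0.12],0,0],[[0,0,0],0,0],[[0,0,0],0,0]]'
```

```text
[0.40200421 0.2611811  0.31243312]
case back right [0.325 0.313 0.065] [0.0241, 0.0475, 0.0638] rel [-0.057 -0.064 -0.024]
lid right top [0.22  0.265 0.17 ] [0.0023, 0.0023] rel [-0.172 -0.05  -0.129]
lid left [0.134 0.453 0.08 ] [0.0013, 0.0013] rel [-0.198 -0.255 -0.04 ]
clock: 4.93
tool_pos: [0.3993, 0.2693, 0.1509]
ee_rot: [[0.955, 0.298, -0.003], [0.298, -0.955, 0.0], [-0.003, -0.001, -1.0]]
ft_force: [0.1, 0.9, -0.7]
gripper_width: 0.0869
grasp_force: 0.0
```

```bash
python3 -m jog '[[[0,0,0.12],0,0],[[0,0,0.12],0,0],[[0,0,0.12],0,0],[[0,0,0.08],0,0],[[0,0,0.032],0,0],[[0,0,0],0,0],[[0,0,0],0,0]]' && python3 -c "
from rig import state;print(state()['joint_positions'])"
```

```text
clock: 5.52
tool_pos: [0.4016, 0.2704, 0.0352]
ee_rot: [[0.955, 0.297, 0.003], [0.297, -0.955, 0.001], [0.003, -0.0, -1.0]]
ft_force: [-0.1, -0.0, 0.4]
gripper_width: 0.087
grasp_force: 0.0
[  14.59322638   18.22127524  -56.9426185   116.85345027   18.87413086
   54.31380606 -124.95993843]
```

```bash
python3 -m jog '[[[0,0,0],0,1],[[0,0,0],0,1],[[0,0,0],0,1],[[0,0,0],0,1],[[0,0,0],0,1],[[0,0,0],0,1],[[0,0,0],0,1],[[0,0,0],0,1]]' 50 && python3 -m jog '[[[0,0,-0.06],0,1],[[0,0,-0.1],0,1],[[0,0,-0.12],0,1],[[0,0,-0.12],0,1],[[0,0,-0.12],0,1],[[0,0,0],0,1],[[0,0,0],0,1]]'; python3 - <<'E'
from h import *
s=state();print(s['tool_pos'],s['joint_positions'])
for c in("wrist","top","scene"):
  im=vision.camera(c);cv2.imwrite(f"pics/{c}3.png",im[:,:,::-1])
  for t in("screwdriver_grip","screwdriver_tip","recess_mouth","filter_unit"):
    for d in vision.landmark_of(c,t)[:1]:print(c,t,np.round(d["xyz"],4),round(d["conf"],2),proj(cam(c,s),d["xyz"]))
E
```

```text
clock: 6.18
tool_pos: [0.3999, 0.2694, 0.0331]
ee_rot: [[0.955, 0.297, -0.0], [0.297, -0.955, -0.0], [-0.0, 0.0, -1.0]]
ft_force: [-0.7, 0.1, -0.2]
gripper_width: 0.0422
grasp_force: 0.0
clock: 6.77
tool_pos: [0.4011, 0.2699, 0.1646]
ee_rot: [[0.955, 0.297, 0.004], [0.297, -0.955, 0.0], [0.004, 0.001, -1.0]]
ft_force: [-0.5, -0.5, -0.1]
gripper_width: 0.0014
grasp_force: 0.0
[0.40110017 0.2698617  0.16464709] [  23.95582571    5.07878127  -62.78577463  109.75499449    5.01836183
   67.81314538 -113.35895892]
wrist screwdriver_grip [0.4008 0.2714 0.0423] 0.95 [316.73919781 203.18952536]
wrist screwdriver_tip [0.5168 0.3048 0.0422] 0.6 [319.53845747  64.85095931]
top screwdriver_grip [0.397  0.2698 0.0411] 0.62 [379.17309547 286.32965577]
top recess_mouth [0.544  0.3367 0.1633] 0.77 [368.36263629 187.26287608]
top filter_unit [0.589  0.422  0.0039] 0.6 [331.00163562 208.16684719]
scene screwdriver_grip [0.3972 0.2702 0.0388] 0.96 [399.69191154 244.99228424]
scene screwdriver_tip [0.521  0.3037 0.0438] 0.97 [363.71885735 204.91263406]
scene recess_mouth [0.5482 0.3481 0.1665] 0.77 [345.24701841 169.97730144]
scene filter_unit [0.5914 0.4221 0.0013] 0.87 [306.11560377 206.10120893]
```

The fingers are slower than I assumed: they were still at 42 mm when the lift began, so the tool stayed in its rest. I'll reopen, check it hasn't shifted, and go again.

```bash
python3 -m jog '[[[0,0,0],0,0.3],[[0,0,0],0,0.3],[[0,0,0],0,0.3],[[0,0,0],0,0.3],[[0,0,0],0,0.3],[[0,0,0],0,0.3],[[0,0,0],0,0.3],[[0,0,0],0,0.3],[[0,0,0],0,0.3],[[0,0,0],0,0.3]]'; python3 - <<'E'
import cv2
a=cv2.imread("pics/wrist3.png")
cv2.imwrite("pics/w3.png",a)
E
```

```text
clock: 8.35
tool_pos: [0.3999, 0.2694, 0.1632]
ee_rot: [[0.955, 0.297, -0.0], [0.297, -0.955, -0.0], [-0.0, 0.0, -1.0]]
ft_force: [0.5, -0.3, -0.0]
gripper_width: 0.0573
grasp_force: 0.0
```

View pics/w3.png

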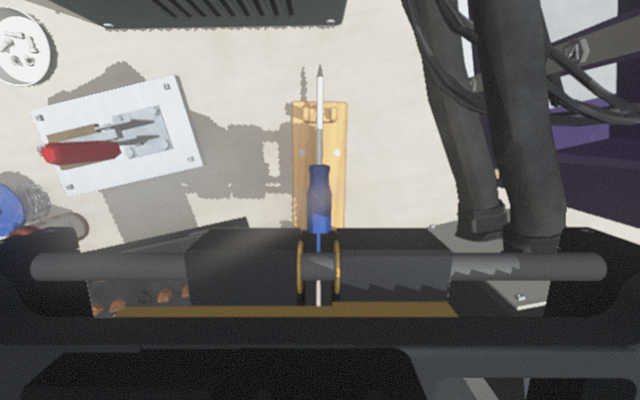

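The screwdriver still lies in its rest (tip (320,68), handle down to (319,232)), centred between the fingers.

```bash
python3 -m jog '[[[0,0,0.13],0,0.3],[[0,0,0.13],0,0.3],[[0,0,0.13],0,0.3],[[0,0,0.09],0,0.3],[[0,0,0.04],0,0.3],[[0,0,0],0,0.3],[[0,0,0],0,1],[[0,0,0],0,1],[[0,0,0],0,1],[[0,0,0],0,1],[[0,0,0],0,1],[[0,0,0],0,1],[[0,0,0],0,1],[[0,0,0],0,1],[[0,0,0],0,1],[[0,0,0],0,1]]' 50
```

```text
clock: 9.68
tool_pos: [0.4002, 0.2694, 0.0335]
ee_rot: [[0.955, 0.297, 0.0], [0.297, -0.955, -0.0], [0.0, 0.0, -1.0]]
ft_force: [0.0, -1.0, 5.3]
gripper_width: 0.0217
grasp_force: 50.0
```

```bash
python3 -m jog '[[[0,0,-0.06],0,1],[[0,0,-0.1],0,1],[[0,0,-0.12],0,1],[[0,0,-0.12],0,1],[[0,0,-0.12],0,1],[[0,0,0],0,1],[[0,0,0],0,1]]'; python3 - <<'E'
from h import *
s=state();W,T,S=cam("wrist",s),cam("top"),cam("scene")
def y(c,a,b,z):
  a,b=plane(c,a,z),plane(c,b,z);d=a-b;print("yaw",np.degrees(np.arctan2(-d[0],d[1])),a.round(4),b.round(4))
y(T,(285.4,230.4),(380.7,228.6),0)   # unit lower edge
y(W,(105,28),(345,22),0)
for c in("wrist","top","scene"):
  im=vision.camera(c);cv2.imwrite(f"pics/{c}4.png",im[:,:,::-1])
  for t in("screwdriver_grip","screwdriver_tip","recess_mouth","filter_unit"):
    for d in vision.landmark_of(c,t)[:1]:print(c,t,np.round(d["xyz"],4),round(d["conf"],2),proj(cam(c,s),d["xyz"]))
print(s["tool_pos"],s["joint_positions"])
E
```

```text
clock: 10.27
tool_pos: [0.4008, 0.2697, 0.1642]
ee_rot: [[0.955, 0.297, 0.003], [0.297, -0.955, 0.0], [0.003, 0.001, -1.0]]
ft_force: [0.0, 0.1, -0.8]
gripper_width: 0.0215
grasp_force: 50.0
yaw 17.910489088008795 [0.4979 0.5081 0.    ] [ 0.5671  0.2941 -0.    ]
yaw 18.61903564497468 [0.4947 0.5109 0.    ] [0.5674 0.295  0.    ]
wrist screwdriver_grip [0.3991 0.2712 0.1739] 0.66 [315.34679656 265.25237973]
top screwdriver_grip [0.3939 0.2671 0.1715] 0.66 [389.69109751 254.91093621]
top recess_mouth [0.5471 0.3387 0.1635] 0.68 [367.72767842 185.86935063]
top filter_unit [0.5877 0.4227 0.0009] 0.93 [330.5434642  209.25053987]
scene screwdriver_grip [0.3958 0.271  0.1692] 0.7 [410.45904688 215.29385282]
scene screwdriver_tip [0.5209 0.3039 0.1718] 0.51 [369.64163274 172.25358988]
scene filter_unit [ 0.5882  0.4223 -0.001 ] 0.97 [306.50260873 207.66044562]
[0.40084367 0.26971887 0.1641967 ] [  25.18180657    5.3501645   -64.14058865  109.77661561    5.32472102
   67.82102029 -113.59961323]
```

View pics/wrist4.png

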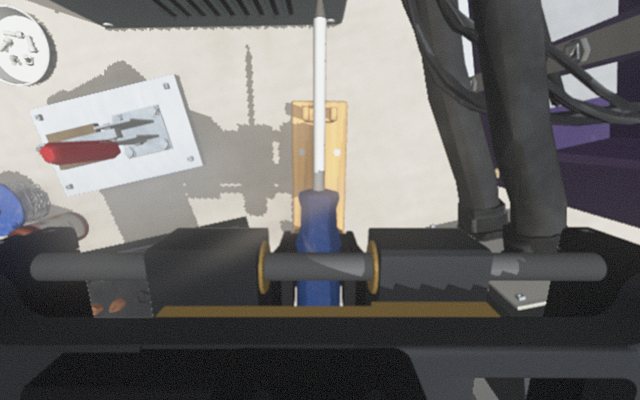

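The tool is held straight, running from the handle at (318,250) to the tip at (320,12). Next I'll bring the tip about 20 mm in front of the hole and check the alignment in both fixed cameras.

```bash
python3 -m jog '[[[0,-0.056,0.013],0,1],[[0.03,-0.056,0.013],0,1],[[0.042,0,0],0,1],[[0,0,0],0,1],[[0,0,0],0,1],[[0,0,0],0,1]]'; python3 - <<'E'
from h import *
s=state();print(s["tool_pos"],s["ft_force"])
o=[]
for c,X in(("top",[.54,.337,.165]),("scene",[.54,.337,.165])):
  im=vision.camera(c);cv2.imwrite(f"pics/{c}5.png",im[:,:,::-1])
  for t in("screwdriver_tip","recess_mouth"):
    for d in vision.landmark_of(c,t)[:1]:print(c,t,np.round(d["xyz"],4),round(d["conf"],2),proj(cam(c,s),d["xyz"]))
  u=proj(cam(c),X).astype(int);print(c,"crop origin",u-[33,30]);o.append(cv2.resize(im[u[1]-30:u[1]+30,u[0]-33:u[0]+33,::-1],None,fx=6,fy=6,interpolation=cv2.INTER_CUBIC))
cv2.imwrite("pics/al5.png",np.hstack(o))
E
```

```text
clock: 11.52
tool_pos: [0.4084, 0.3012, 0.1565]
ee_rot: [[0.955, 0.297, -0.001], [0.297, -0.955, -0.0], [-0.001, 0.0, -1.0]]
ft_force: [-0.5, -0.0, -1.3]
gripper_width: 0.0218
grasp_force: 50.0
[0.4084468  0.30115606 0.15653342] [-0.4752469  -0.04461597 -1.27992088]
top screwdriver_tip [ 0.4533  0.5807 -0.0029] 0.55 [249.46695875 238.96379797]
top crop origin [334 158]
scene screwdriver_tip [0.5244 0.3361 0.1644] 0.57 [354.81003398 177.38623958]
scene recess_mouth [0.5502 0.3478 0.1673] 0.84 [345.03105222 169.01175496]
scene crop origin [318 141]
```

View pics/al5.png

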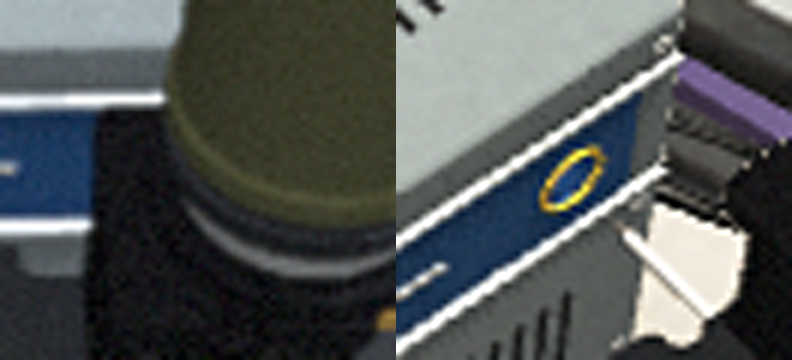

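The scene view puts the ring centre at (347.3,170.8) and the tip at (355.7,179.0). The top view is blocked by the arm.

```bash
python3 - <<'E'
from h import *
T,S=cam("top"),cam("scene")
im=cv2.imread("pics/top0.png");h=cv2.cvtColor(im,cv2.COLOR_BGR2HSV);m=cv2.inRange(h,(18,70,90),(38,255,255));k=np.zeros_like(m);cv2.circle(k,(366,185),14,255,-1);p=np.argwhere(m&k)[:,::-1];print(len(p),p.min(0),p.max(0));r=(p.min(0)+p.max(0))/2
print("ring tri",tri([(T,r),(S,(347.3,170.8))]))
ring=plane(S,(347.3,170.8),.165);tip=plane(S,(355.7,179),.164)
print("scene ring,tip",ring,tip,"top ring",plane(T,r,.165))
print("pred tip px",proj(S,[.5284,.3367,.164]))
R=np.array(state()["ee_rot"]);print("tool-frame d",R.T@(ring-tip), "tri-pred",R.T@(tri([(T,r),(S,(347.3,170.8))])[0]-[.5284,.3367,.164]))
c,s_=np.cos(np.radians(18.3)),np.sin(np.radians(18.3));d=R.T@np.array([-s_,c,0]);print("slide dir in tool",d)
E
```

```text
52 [359 180] [372 189]
ring tri (array([0.54645992, 0.34394225, 0.16544489]), [0.001, 0.001])
scene ring,tip [0.54563947 0.34431417 0.165     ] [0.52012317 0.33589777 0.164     ] top ring [0.54808142 0.34371345 0.165     ]
pred tip px [353.7742072  176.15378499]
tool-frame d [ 0.02686486 -0.00046189 -0.00099152] tri-pred [ 0.01939618 -0.00155376 -0.00143961]
slide dir in tool [-1.80043395e-02 -9.99837663e-01 -7.00619809e-04]
```

```bash
python3 - <<'E'
from h import *
S=cam("scene")
f=np.array([.955,.297,0]);l=np.array([-.297,.955,0]);z=np.array([0,0,1.]);X=np.array([.5284,.3367,.164]);p=proj(S,X)
print([ (proj(S,X+.01*v)-p).round(2) for v in(f,l,z)])
s=state();
s2=dict(s);s2["tool_pos"]=[.4002+.0,.2696,.1635];W=cam("wrist",s2)
im=cv2.imread("pics/wrist4.png");print(im[0:30,320].tolist())
for zz in(.162,.167,.172):
  a=plane(W,(320,11),zz);print(zz,a,np.linalg.norm(a[:2]-[.4002,.2696]))
im=cv2.imread("pics/scene5.png");cv2.imwrite("pics/s5.png",cv2.resize(im[165:215,340:390],None,fx=10,fy=10,interpolation=cv2.INTER_CUBIC))
E
```

```text
[array([-3.08, -2.98]), array([-3.56,  2.34]), array([ 0.38, -2.82])]
[[127, 133, 135], [128, 134, 138], [128, 136, 137], [125, 132, 136], [127, 134, 137], [124, 131, 134], [133, 138, 142], [130, 134, 140], [132, 136, 140], [130, 135, 138], [125, 130, 135], [130, 136, 139], [126, 134, 134], [130, 138, 143], [131, 139, 143], [123, 130, 134], [158, 162, 161], [235, 235, 231], [247, 246, 244], [245, 244, 242], [243, 243, 241], [243, 243, 241], [244, 244, 241], [243, 243, 241], [243, 243, 241], [243, 243, 241], [244, 243, 241], [243, 243, 240], [243, 243, 241], [243, 243, 241]]
0.162 [0.51357973 0.30443794 0.162     ] 0.11861132388938954
0.167 [0.51191077 0.30395729 0.167     ] 0.11687480208486331
0.172 [0.51024181 0.30347663 0.172     ] 0.1151382886134748
```

View pics/s5.png

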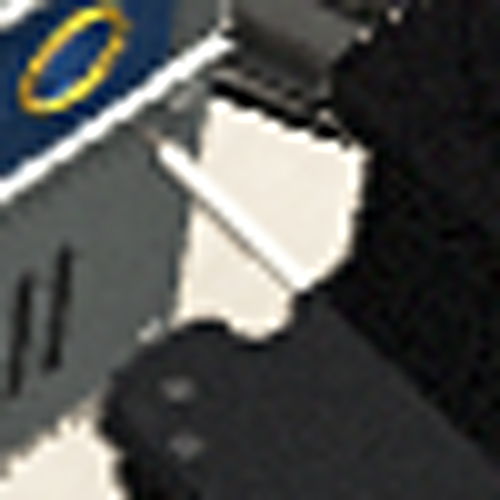

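The shank lies level and on line with the ring, with the tip near (354.5,178) within about 2 px of the prediction. I'll correct by 1–1.5 mm and advance by feel.

```bash
python3 -m jog '[[[0.03,-0.004,-0.006],0,1],[[0.03,0,0],0,1],[[0.02,0,0],0,1],[[0,0,0],0,1],[[0,0,0],0,1]]'; python3 -m jog '[[[0.012,0,0],0,1],[[0.012,0,0],0,1],[[0,0,0],0,1]]'
```

```text
clock: 12.23
tool_pos: [0.4277, 0.3087, 0.1579]
ee_rot: [[0.955, 0.297, -0.001], [0.297, -0.955, 0.001], [-0.001, -0.001, -1.0]]
ft_force: [-0.3, -0.3, -1.8]
gripper_width: 0.022
grasp_force: 50.0
clock: 12.48
tool_pos: [0.4339, 0.3102, 0.1581]
ee_rot: [[0.955, 0.297, 0.0], [0.297, -0.955, 0.0], [0.0, -0.0, -1.0]]
ft_force: [0.5, 0.1, -0.3]
gripper_width: 0.022
grasp_force: 50.0
```

```bash
for i in 1; do python3 -m jog '[[[0.012,0,0],0,1],[[0.012,0,0],0,1],[[0,0,0],0,1]]'; done|egrep 'pos|force:|clock'; python3 -m jog '[[[0.012,0,0],0,1],[[0,0,0],0,1]]'|egrep 'pos|force:|clock'
```

```text
clock: 12.73
tool_pos: [0.4397, 0.312, 0.1582]
ft_force: [0.5, -0.3, -1.7]
grasp_force: 50.0
clock: 12.9
tool_pos: [0.4424, 0.3129, 0.1582]
ft_force: [-0.1, -0.2, -0.8]
grasp_force: 50.0
```

```bash
python3 -m jog '[[[0.01,0,0],0,1],[[0,0,0],0,1]]'|egrep 'pos|force:|clock'
```

```text
clock: 13.07
tool_pos: [0.4439, 0.3135, 0.1579]
ft_force: [-1.9, -0.5, -1.5]
grasp_force: 50.0
```

```bash
python3 -m jog '[[[0.012,0,0],0,1],[[0,0,0],0,1]]'|egrep 'pos|force:|clock';python3 -m jog '[[[0.012,0,0],0,1],[[0,0,0],0,1]]'|egrep 'pos|force:|clock'
```

```text
clock: 13.23
tool_pos: [0.4467, 0.3144, 0.1578]
ft_force: [-3.9, -1.2, -0.9]
grasp_force: 50.0
clock: 13.4
tool_pos: [0.4496, 0.3152, 0.1578]
ft_force: [-4.1, -1.0, -1.0]
grasp_force: 50.0
```

```bash
python3 -m jog '[[[0.01,0,0],0,1],[[0,0,0],0,1]]'|egrep 'pos|force:|clock'
```

```text
clock: 13.57
tool_pos: [0.4518, 0.316, 0.1578]
ft_force: [-5.5, -1.3, -1.0]
grasp_force: 50.0
```

```bash
python3 -m jog '[[[0.008,0,0],0,1],[[0,0,0],0,1]]'|egrep 'pos|force:|clock'
```

```text
clock: 13.73
tool_pos: [0.4534, 0.3165, 0.1577]
ft_force: [-5.4, -2.2, 0.1]
grasp_force: 50.0
```

```bash
python3 -m jog '[[[0.006,0,0],0,1],[[0,0,0],0,1]]'|egrep 'pos|force:|clock'
```

```text
clock: 13.9
tool_pos: [0.4537, 0.3167, 0.1574]
ft_force: [-7.3, -2.3, -1.7]
grasp_force: 50.0
```

```bash
python3 -m jog '[[[0.008,0,0],0,1],[[0,0,0],0,1],[[0,0,0],0,1]]'|egrep 'pos|force:|clock'
```

```text
clock: 14.15
tool_pos: [0.454, 0.3169, 0.1568]
ft_force: [-10.4, -3.5, -0.4]
grasp_force: 50.0
```

```bash
python3 -m jog '[[[0,-0.016,0],0,1],[[0,-0.016,0],0,1],[[0,-0.016,0],0,1],[[0,0,0],0,1]]'|egrep 'pos|force:|clock'
```

```text
clock: 14.48
tool_pos: [0.4502, 0.3284, 0.1568]
ft_force: [-10.8, -5.0, -0.5]
grasp_force: 50.1
```

```bash
python3 -m jog '[[[0,-0.016,0],0,1],[[0,-0.016,0],0,1],[[0,-0.016,0],0,1],[[0,-0.016,0],0,1],[[0,-0.016,0],0,1],[[0,0,0],0,1]]'|egrep 'pos|force:|clock'
```

```text
clock: 14.98
tool_pos: [0.444, 0.3475, 0.1567]
ft_force: [-10.8, -3.5, -0.1]
grasp_force: 50.1
```

```bash
python3 -m jog '[[[0,-0.016,0],0,1],[[0,-0.016,0],0,1],[[0,-0.016,0],0,1],[[0,0,0],0,1]]'|egrep 'pos|force:|clock'
```

```text
clock: 15.32
tool_pos: [0.4402, 0.359, 0.1567]
ft_force: [-11.4, -4.8, -0.3]
grasp_force: 50.1
```

```bash
python3 -m jog '[[[0,-0.016,0],0,1],[[0,-0.016,0],0,1],[[0,-0.016,0],0,1],[[0,-0.016,0],0,1],[[0,-0.016,0],0,1],[[0,0,0],0,1]]'|egrep 'pos|force:|clock'
```

```text
clock: 15.82
tool_pos: [0.4339, 0.3782, 0.1567]
ft_force: [-11.9, -4.8, 0.3]
grasp_force: 50.1
```

```bash
python3 -m jog '[[[0,-0.012,0],0,1],[[0,-0.012,0],0,1],[[0,0,0],0,1]]'|egrep 'pos|force:|clock'
```

```text
clock: 16.07
tool_pos: [0.4322, 0.3837, 0.1566]
ft_force: [-13.2, -4.9, 0.5]
grasp_force: 50.1
```

```bash
python3 -m jog '[[[-0.002,-0.01,0],0,1],[[0,-0.008,0],0,1],[[0,0,0],0,1]]'|egrep 'pos|force:|clock'
```

```text
clock: 16.32
tool_pos: [0.431, 0.387, 0.1566]
ft_force: [-9.9, -6.3, 0.4]
grasp_force: 50.3
```

```bash
python3 -m jog '[[[0,-0.008,0],0,1],[[0,0,0],0,1]]'|egrep 'pos|force:|clock'
```

```text
clock: 16.48
tool_pos: [0.4307, 0.3882, 0.1564]
ft_force: [-10.3, -7.6, 0.6]
grasp_force: 50.6
```

```bash
python3 -m jog '[[[0,-0.01,0],0,1],[[0,0,0],0,1]]'|egrep 'pos|force:|clock'
```

```text
clock: 16.65
tool_pos: [0.4303, 0.3898, 0.1562]
ft_force: [-11.2, -9.0, -0.7]
grasp_force: 51.0
```

```bash
python3 -m jog '[[[0,-0.006,0],0,1],[[0,0,0],0,1]]'|egrep 'pos|force:|clock'
```

```text
clock: 16.82
tool_pos: [0.4301, 0.3906, 0.1561]
ft_force: [-10.2, -9.8, -0.0]
grasp_force: 51.3
```

```bash
python3 -m jog '[[[-0.02,0,0],0,1],[[-0.02,0,0],0,1],[[-0.02,0.012,0],0,1],[[-0.04,0.008,0],0,1],[[-0.06,0,0],0,1],[[-0.06,0,0],0,1],[[-0.06,0,0],0,1],[[0,0,0],0,1],[[0,0,0],0,1]]'|egrep 'pos|rot|force:|clock'; python3 - <<'E'
from h import *
s=state();print(s["tool_pos"])
o=[]
for c in("scene","top"):
  im=vision.camera(c);cv2.imwrite(f"pics/{c}6.png",im[:,:,::-1]);o.append(im[90:290,200:460,::-1])
  for t in("recess_mouth","screwdriver_tip","screwdriver_grip"):
    for d in vision.landmark_of(c,t)[:1]:print(c,t,np.round(d["xyz"],4),round(d["conf"],2),proj(cam(c,s),d["xyz"]))
cv2.imwrite("pics/o6.png",cv2.resize(np.hstack(o),None,fx=1.5,fy=1.5,interpolation=cv2.INTER_CUBIC))
E
```

```text
clock: 17.57
tool_pos: [0.3686, 0.3692, 0.1589]
ee_rot: [[0.955, 0.298, 0.004], [0.298, -0.955, 0.001], [0.004, 0.0, -1.0]]
ft_force: [0.5, -0.4, -0.8]
grasp_force: 50.0
[0.3685842  0.36923353 0.15886993]
scene recess_mouth [0.5271 0.4123 0.168 ] 0.62 [320.92704285 185.81723929]
scene screwdriver_tip [0.4883 0.4026 0.1678] 0.63 [332.32817431 199.05410251]
scene screwdriver_grip [0.3655 0.3708 0.1644] 0.66 [371.57872048 244.7796194 ]
top screwdriver_grip [0.3647 0.3688 0.1673] 0.56 [330.03550609 255.70905338]
```

View pics/o6.png

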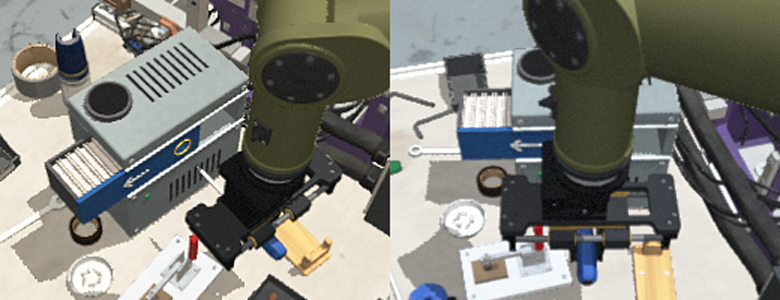

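The filter stands well out on the left with the ring at about (321,188) in the scene view, and the tool is still held straight. Next I'll go back above the rest and measure.

```bash
python3 -m jog '[[[0,0.1,0],0,1],[[0,0.12,0],0,1],[[0,0.12,0],0,1],[[0,0.079,0],0,1],[[0,0,0],0,1],[[0,0,0],0,1],[[0,0,0],0,1],[[0,0,0],0,1]]'|egrep 'pos|rot|force:|clock'; python3 - <<'E'
from h import *
s=state();W,S,T=cam("wrist",s),cam("scene"),cam("top")
im=vision.camera("wrist");cv2.imwrite("pics/w7.png",im[:,:,::-1]);print(s["tool_pos"])
for c in("wrist","scene","top"):
  if c!="wrist":i2=vision.camera(c);cv2.imwrite(f"pics/{c}7.png",i2[:,:,::-1])
  for t in("screwdriver_grip","screwdriver_tip","tool_rest","recess_mouth"):
    for d in vision.landmark_of(c,t)[:1]:print(c,t,np.round(d["xyz"],4),round(d["conf"],2))
def ring(f,u):
  h=cv2.cvtColor(cv2.imread(f),cv2.COLOR_BGR2HSV);m=cv2.inRange(h,(18,90,110),(38,255,255));k=np.zeros_like(m);cv2.circle(k,u,12,255,-1);p=np.argwhere(m&k)[:,::-1];return (p.min(0)+p.max(0))/2
a,b=ring("pics/scene0.png",(347,170)),ring("pics/scene7.png",(321,188));A,B=plane(S,a,.165),plane(S,b,.165);print("ring travel",a,b,np.linalg.norm(A-B))
# shank line in the wrist picture
for r in range(20,180,20):
  g=im[r,290:350].astype(int);q=np.where(g.min(1)>215)[0];print(r,(q.min()+290,q.max()+290) if len(q) else None)
E
```

```text
clock: 18.63
tool_pos: [0.3985, 0.2704, 0.1583]
ee_rot: [[0.954, 0.299, -0.0], [0.299, -0.954, 0.001], [0.0, -0.001, -1.0]]
ft_force: [0.9, 0.4, -0.8]
grasp_force: 50.0
[0.39848753 0.27038778 0.1583034 ]
wrist screwdriver_grip [0.3962 0.2716 0.1685] 0.83
wrist tool_rest [0.4393 0.2801 0.0019] 0.74
scene screwdriver_grip [0.3941 0.2685 0.1643] 0.77
scene screwdriver_tip [0.5182 0.3033 0.1679] 0.53
scene tool_rest [0.4398 0.2801 0.0028] 0.97
scene recess_mouth [0.5281 0.415  0.1677] 0.64
top screwdriver_grip [0.3948 0.2703 0.1666] 0.89
top tool_rest [0.4365 0.2789 0.0012] 0.9
top recess_mouth [0.5216 0.4068 0.1667] 0.96
ring travel [347. 170.] [321. 188.] 0.07333533760274405
20 (np.int64(316), np.int64(325))
40 (np.int64(316), np.int64(324))
60 (np.int64(316), np.int64(340))
80 (np.int64(316), np.int64(349))
100 (np.int64(316), np.int64(324))
120 (np.int64(316), np.int64(323))
140 (np.int64(316), np.int64(323))
160 (np.int64(316), np.int64(323))
```

View pics/w7.png

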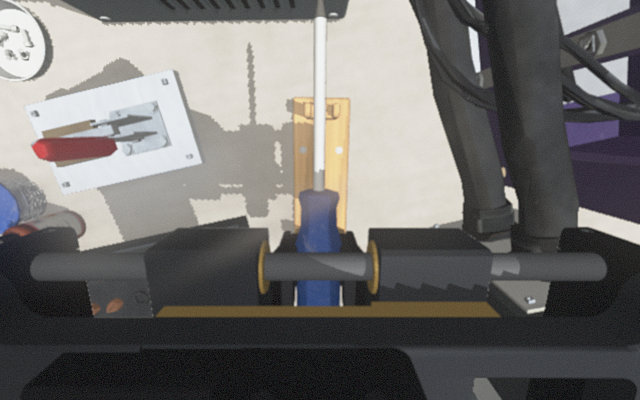

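The shank is straight at column 320 and centred over the rest (294–350), and the ring has travelled about 72 mm. Lowering now.

```bash
python3 -m jog '[[[0.005,0.006,0.1],0,1],[[0,0,0.13],0,1],[[0,0,0.12],0,1],[[0,0,0.08],0,1],[[0,0,0.04],0,1],[[0,0,0.014],0,1],[[0,0,0],0,1],[[0,0,0],0,1],[[0,0,0],0,1]]'
```

```text
clock: 20.13
tool_pos: [0.4018, 0.2685, 0.0386]
ee_rot: [[0.955, 0.297, 0.003], [0.297, -0.955, 0.001], [0.003, 0.0, -1.0]]
ft_force: [0.0, -0.4, -0.7]
gripper_width: 0.0216
grasp_force: 50.0
```

```bash
python3 -m jog '[[[0,0,0.008],0,1],[[0,0,0.006],0,1],[[0,0,0],0,1],[[0,0,0],0,1]]' | egrep 'pos|force:'
```

```text
tool_pos: [0.4008, 0.2677, 0.0338]
ft_force: [-0.3, 0.7, -0.8]
grasp_force: 50.0
```

```bash
python3 -m jog '[[[0,0,0.005],0,1],[[0,0,0],0,0.9],[[0,0,0],0,0.7],[[0,0,0],0,0.5],[[0,0,0],0,0.3],[[0,0,0],0,0.2],[[0,0,0],0,0.2],[[0,0,0],0,0.2],[[0,0,0],0,0.2],[[0,0,0],0,0.2],[[0,0,0],0,0.2],[[0,0,0],0,0.2]]'
```

```text
clock: 21.47
tool_pos: [0.4007, 0.2678, 0.0324]
ee_rot: [[0.955, 0.297, -0.0], [0.297, -0.955, -0.0], [-0.0, 0.0, -1.0]]
ft_force: [-0.4, -0.0, 0.0]
gripper_width: 0.0688
grasp_force: 0.0
```

```bash
python3 -m jog '[[[0,0,-0.06],0,0.2],[[0,0,-0.12],0,0.2],[[0,0,-0.15],0,0.2],[[0,0,-0.15],0,0.2],[[0,0,-0.15],0,0.2],[[0,0,-0.15],0,0.2],[[0,0,-0.15],0,0.2],[[-0.08,0.08,-0.1],0,0.2],[[0,0,0],0,0.2],[[0,0,0],0,0.2]]'|egrep 'pos|clock'; python3 - <<'E'
from h import *
o=[]
for c,(x,y) in(("wrist",(190,0)),("scene",(280,120))):
  im=vision.camera(c)
  for t in("screwdriver_grip","screwdriver_tip","tool_rest","recess_mouth"):
    for d in vision.landmark_of(c,t)[:1]:print(c,t,np.round(d["xyz"],4),round(d["conf"],2))
  o.append(cv2.resize(im[y:y+220,x:x+200,::-1],None,fx=2,fy=2,interpolation=cv2.INTER_CUBIC))
cv2.imwrite("pics/end.png",np.hstack(o))
E
```

```text
clock: 22.3
tool_pos: [0.3883, 0.2424, 0.2918]
wrist screwdriver_grip [0.3987 0.2689 0.044 ] 0.87
wrist screwdriver_tip [0.5181 0.3025 0.0405] 0.56
wrist tool_rest [0.4343 0.2814 0.0028] 0.83
scene screwdriver_grip [0.3973 0.2671 0.0399] 0.69
scene screwdriver_tip [0.5186 0.303  0.0406] 0.87
scene tool_rest [0.4376 0.2778 0.0016] 0.86
scene recess_mouth [0.5272 0.4131 0.1656] 0.77
```

View pics/end.png

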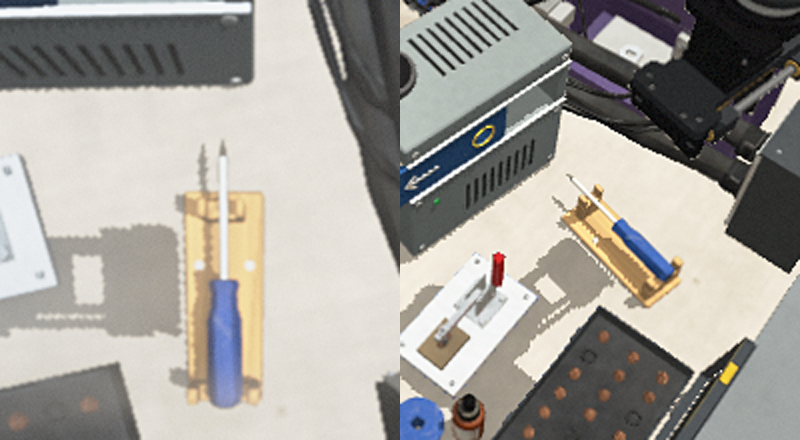

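The end picture shows the screwdriver lying in both notches (tip (222,145), handle end (224,405)) and the filter out, with the ring at (483,135) in the right-hand crop. Handing in.

```bash
python3 -c "
from rig import manip;print(manip.job_done())"
```

```text
the job is handed in; nothing more can be done
None
```

I slid the filter out about 71–73 mm by camera, up to its end stop by feel, laid the screwdriver back in its rest and handed the job in at about 22 s; no verdict came back, and I could not see the button itself spring out.

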